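# Hang the milk dippers and shut the keeper

### The arm

A 7-joint arm with a two-finger parallel gripper is mounted at the origin on the work surface. World frame = base frame: x ahead of the robot, y to its left, z up, the work surface at z = 0. Lengths are in m, angles in degrees, forces in N, time in s.
With the tool pointing down it reaches from about 0.425 to 0.875 m from the base axis. Payload 8.4 kg.
Tool frame: the origin (TCP) lies at the very end of the fingers, on their centre line; the grasp point (between the pads) lies 19 mm behind it; z points along the fingers, y is the direction in which the jaws open and shut (so a half turn about z gives the same grasp; the last joint's range is limited). The gripper opens to 85 mm and grips with 20 to 120 N. Pads are 22 mm wide; open, the fingers measure 114 mm over their backs; the gripper's body (76 mm by 85 mm) begins 54 mm behind the grasp point. The pads swing forward as they close: fully open they stand 13 mm farther back than shut.
Start: joints at [-80.97, 19.091, 2.286, 83.961, -0.768, 76.965, -3.352], TCP at [0.165, 0.629, 0.231] pointing down, gripper open.
Joint ranges: [-147.57, 147.57], [-21.85, 119.76], [-74.77, 79.35], [14.55, 137.4], [-85.83, 265.84], [4.83, 119.75], [-152.11, 152.11]. Speed limits (degrees/s): [127.2, 127.2, 159.86, 159.86, 180, 180, 180].

### API

Orientations are given as [roll, pitch, yaw] about the fixed x, y, z axes, in that order (R = Rz(yaw) Ry(pitch) Rx(roll)).
In Python, from workcell import ctrl, kinematics, monitor, viewer gives the robot as it stands. Calls block until the motion is done:
- ctrl.goto(position, orientation): joint-space move of the TCP to a pose.
- ctrl.servo_line(position, rotation=None, v=0.15, until_force=None): straight line of the TCP; rotation=None keeps the orientation; v is the mean speed in m/s. With until_force (N) it stops when the force on the tool has changed by that much, and returns True; else False.
- ctrl.goto_joints(angles): joint-space move.
- ctrl.open_gripper() and ctrl.clamp(effort=None): open the fingers fully, or close them until they stop; effort is the grip in N (None keeps the last).
- ctrl.sleep(seconds).
- kinematics.ik(position, orientation): joint angles nearest the present ones, or None.
- monitor.read_state(): the state.
- viewer.get_image(name): name is "scene" or "top"; returns a dict with "frame" (400x640x3 uint8, red, green, blue), "range_z" (400x640 float32, m along the optical axis (not along the pixel's ray), 0 where there is no reading), "fov_y" (degrees; the focal length in pixels is half the picture's height over the tangent of half this angle, whatever the lens; pixels are square), "cx", "cy" (the principal point, pixels), "rvec" (rotation vector, rad) and "tvec" (3), from world to camera coordinates, as OpenCV has them. Camera axes: x right, y down, z forward; pixel columns grow to the right and rows downward; lengths in m; the calibration is good to about 2 mm. A picture is of the moment at which its call begins.
A pose or a line that the arm cannot do raises ctrl.Unreachable and nothing moves.
- ctrl.close_job(): hands the job in, once; it reports no verdict.
Trained networks look in the newest picture that a camera, given by its name, has taken for a name from the list of things; names that differ only in an ending like _2 or _b are one class to them, and where a whole thing is asked for, a point or a joint stands for the part that bears it (a point fixed in the world has none). Each returns a list of dicts, best first, with "score" (0 to 1); they miss things now and then, are a little off and sometimes report something else, mostly with a low value. They report only what shows in the picture. A call takes as long as a camera call. They do not tell look-alikes from the thing itself.
- viewer.search_frame(camera, label): "xy" ([column, row] as shares, 0 to 1, of the picture: columns of its width, rows of its height, amid what is visible of it).
- viewer.outline_of(camera, label): "pixels" (400x640 bool, what is visible of it) and "xy" ([column, row] as shares, 0 to 1, of the picture: columns of its width, rows of its height, amid what is visible of it).
- viewer.mark_of(camera, label): "xy" ([column, row] as shares, 0 to 1, of the picture: columns of its width, rows of its height: a listed point, or the origin of a listed thing).
The state is a dict: "t": time; "joint_positions": joint angles; "joint_vel": joint speeds; "effort": joint torques, N m; "position": TCP position; "tcp_rot": TCP orientation; "wrist_force": force on the tool from outside, world axes, zero at the start; "ft_torque": the same for the moment, N m; "gripper_width": finger opening in m.
Only numpy, scipy, OpenCV 4.12 (cv2) and the standard library are available. Lean on these libraries where they do the work, as an engineer would, in place of code of your own. Each camera call takes 0.05 s, during which the arm holds its last target. There are 200 camera calls.

### The job

The washed milk dippers stand in the compartments of the wooden crate. Swing the keeper bar of the hanging rail wide open, lift every dipper out of the crate and hang it on the rail by its hook, wooden grip on the robot's side, so that it hangs there quietly by itself, and when all of them hang swing the keeper fully shut over the hooks. Leave the jar in the crate and do not push the other kitchen things about.

Things in the scene. Friction and masses are not known exactly. Their poses are not given: they have to be found in the camera images.
- rail_mid (a point): Middle of the upper, hanging rail, on its axis, 210 mm above the table: a level 10 mm steel rod between two posts (16 mm wide) 165 mm either side. A like rest rod runs 60 mm below it, 3 mm to +x; a 22 mm base board lies beneath. Axes: y along the rail, z up, -x to the robot's side (where the grips belong), +x to the keeper's hinge side. The stand is fixed; its place and turn differ from start to start.
- keeper (a joint): Keeper angle (rad). The keeper is an 8 mm steel bar parallel to the rail on two 64 mm arms at the rail's ends. 0 = shut: bar 30 mm above and 3 mm to the +x side of the rail, no hook can go on or off. Grows as the bar swings up and over to +x, to a stop at 2.1; from 1.5 the rail is clear. Stays where left (about 0.12 N m of friction). Starts shut or nearly so (0 to 0.35).
- keeper_handle (a point): Centre of the keeper's wooden handle: a round rod, 16 mm thick, 75 mm long, that prolongs the keeper bar along y past the -y end of the rail, its centre 222 mm from the rail's middle along y. It moves with the keeper. Can be pinched from above across the rail's direction; it turns between the fingers.
- keeper_hinge (a point): Point on the keeper's hinge axis (y), abreast of the handle's centre, which moves on a circle of 64 mm radius about it. Axes as rail_mid; opening is a positive turn about +y. It lies 60 mm to the +x side of the rail's axis, at the rail's height. Shut, the handle is 57 mm to its -x side and 30 mm above it. Fixed to the stand.
- crate_in (a point): Centre of the inner floor of an open wooden crate, 186 (x) by 234 (y) by 55 mm high, walls and floor 6 mm, fixed to the table, with two rows of three 70 mm square compartments (centres x: -52, 52; y: -76, 0, 76 mm from here) and a narrow channel between the rows. Dippers and a jar stand in them; which is where differs, and some are empty. x, y along the crate, z up.
- jar: Amber glass jar with a steel cap, 46 mm in diameter, 75 mm high, standing in one of the crate's compartments; stays in the crate. Origin at the centre of its underside.
- dipper1: A milk dipper, 166 mm high, 100 to 170 g, heavy on the cup side: aluminium cup (54 mm diameter, 50 mm high) with an upright strap 16 mm wide at its +x side, a hook at the strap's top pointing away from the cup (+x), a wooden grip on top. Origin: centre of the cup's underside; z up along the strap. Hung, its strap leans 5 to 20 degrees in against the rest rod, grip to the robot.
- dipper1_grip (a point): Centre of that dipper's wooden grip, a block 16 (x) by 20 (y) by 40 mm (z) above the strap, meant to be pinched across y from above. The underside of the cup lies 146 mm below this point, the cup's axis 23 mm to the -x side. Axes as the dipper's: x to the hook's lip, z up.
- dipper1_hook (a point): Inside of that dipper's hook: middle of the underside of the hook's flat bar, 19 mm to the +x side of the grip's centre and 24 mm below it. The hook is 22 mm wide inside (strap to lip), of 4 mm flat metal 16 mm wide; its lip reaches 30 mm below this point. Axes as the dipper's.
- dipper2: A milk dipper, 166 mm high, 100 to 170 g, heavy on the cup side: aluminium cup (54 mm diameter, 50 mm high) with an upright strap 16 mm wide at its +x side, a hook at the strap's top pointing away from the cup (+x), a wooden grip on top. Origin: centre of the cup's underside; z up along the strap. Hung, its strap leans 5 to 20 degrees in against the rest rod, grip to the robot.
- dipper2_grip (a point): Centre of that dipper's wooden grip, a block 16 (x) by 20 (y) by 40 mm (z) above the strap, meant to be pinched across y from above. The underside of the cup lies 146 mm below this point, the cup's axis 23 mm to the -x side. Axes as the dipper's: x to the hook's lip, z up.
- dipper2_hook (a point): Inside of that dipper's hook: middle of the underside of the hook's flat bar, 19 mm to the +x side of the grip's centre and 24 mm below it. The hook is 22 mm wide inside (strap to lip), of 4 mm flat metal 16 mm wide; its lip reaches 30 mm below this point. Axes as the dipper's.
- dipper3: A milk dipper, 166 mm high, 100 to 170 g, heavy on the cup side: aluminium cup (48 mm diameter, 50 mm high) with an upright strap 16 mm wide at its +x side, a hook at the strap's top pointing away from the cup (+x), a wooden grip on top. Origin: centre of the cup's underside; z up along the strap. Hung, its strap leans 5 to 20 degrees in against the rest rod, grip to the robot.
- dipper3_grip (a point): Centre of that dipper's wooden grip, a block 16 (x) by 20 (y) by 40 mm (z) above the strap, meant to be pinched across y from above. The underside of the cup lies 146 mm below this point, the cup's axis 20 mm to the -x side. Axes as the dipper's: x to the hook's lip, z up.
- dipper3_hook (a point): Inside of that dipper's hook: middle of the underside of the hook's flat bar, 19 mm to the +x side of the grip's centre and 24 mm below it. The hook is 22 mm wide inside (strap to lip), of 4 mm flat metal 16 mm wide; its lip reaches 30 mm below this point. Axes as the dipper's.
- dipper4: A milk dipper, 166 mm high, 100 to 170 g, heavy on the cup side: aluminium cup (48 mm diameter, 50 mm high) with an upright strap 16 mm wide at its +x side, a hook at the strap's top pointing away from the cup (+x), a wooden grip on top. Origin: centre of the cup's underside; z up along the strap. Hung, its strap leans 5 to 20 degrees in against the rest rod, grip to the robot.
- dipper4_grip (a point): Centre of that dipper's wooden grip, a block 16 (x) by 20 (y) by 40 mm (z) above the strap, meant to be pinched across y from above. The underside of the cup lies 146 mm below this point, the cup's axis 20 mm to the -x side. Axes as the dipper's: x to the hook's lip, z up.
- dipper4_hook (a point): Inside of that dipper's hook: middle of the underside of the hook's flat bar, 19 mm to the +x side of the grip's centre and 24 mm below it. The hook is 22 mm wide inside (strap to lip), of 4 mm flat metal 16 mm wide; its lip reaches 30 mm below this point. Axes as the dipper's.
- sufuria_big: Aluminium sufuria (cooking pot), 226 mm across the rim, 95 mm high; bystander at the left side. Origin: centre of its underside.
- sufuria_small: Smaller sufuria nested in the big one; bystander. Origin: centre of its underside.
- canister: Pink plastic flip-top canister, 92 mm diameter, 140 mm high; bystander beyond the crate. Origin: centre of its underside.
- grater: Steel grater lying flat, 250 by 90 by 16 mm; bystander at the right. Origin: near its middle, on the underside.
- mug: White ceramic mug with a chipped rim, 82 mm diameter, 95 mm high; bystander at the far side. Origin: centre of its underside.
- pestle: Wooden pestle lying on its side, 220 mm long, 48 mm thick at most; bystander between robot and rail. Origin: near its middle, at the table.
Mind the look-alikes: they are no part of the job. What is shaped like the dipper1 but purple or yellow is not meant.

How it is judged:
By the outcome, as a careful person would: the job done as asked, in the order asked, and still so for the second after the job is handed in, with the robot touching nothing.
Of dipper1, dipper2, dipper3, dipper4 only 3 to 4 are there at a start; the rules pass over those that are not, and their reading is None.
At some moment in a run one of dipper1, dipper2, dipper3, dipper4 may be knocked a few centimetres aside while the robot is not near it.
It also fails if it takes over 210 s, if anything falls off the work surface, if the arm or the gripper's body presses on something with over 40 N, if the wrist force passes 120 N, or if a joint passes its speed limit or range.

## Working session

There is one attempt and no reset: what is moved stays moved. The work goes in short steps, each a Python script; the robot and the scene stay as the last script left them, time stands still between calls to the robot, and variables do not carry over. Pictures are saved under pics/ and viewed, about 12 in all and at most 16, crops included, and the job is handed in when it is done.

```bash
ls; mkdir -p pics
cat > h.py <<'E'
import numpy as np, cv2, json
from scipy.spatial.transform import Rotation as R
from workcell import ctrl, kinematics, monitor, viewer
def shot(cam, png=None):
    im=viewer.get_image(cam)
    if png: cv2.imwrite('pics/'+png, im['frame'][:,:,::-1])
    return im
def cloud(im):
    H,W=im['range_z'].shape; f=H/2/np.tan(np.radians(im['fov_y'])/2)
    v,u=np.mgrid[:H,:W]; z=im['range_z']
    P=np.stack([(u-im['cx'])/f*z,(v-im['cy'])/f*z,z],-1)
    M=cv2.Rodrigues(np.array(im['rvec'],float))[0]
    P=(P-np.array(im['tvec']).ravel())@M
    P[z==0]=np.nan
    return P
def proj(im,X):
    H=im['frame'].shape[0]; f=H/2/np.tan(np.radians(im['fov_y'])/2)
    M=cv2.Rodrigues(np.array(im['rvec'],float))[0]
    c=np.atleast_2d(X)@M.T+np.array(im['tvec']).ravel()
    return np.c_[c[:,0]/c[:,2]*f+im['cx'],c[:,1]/c[:,2]*f+im['cy']]
def atz(im,xy,z):
    """world point at height z on the ray of share coordinates xy"""
    H,W=im['range_z'].shape; f=H/2/np.tan(np.radians(im['fov_y'])/2)
    M=cv2.Rodrigues(np.array(im['rvec'],float))[0]; t=np.array(im['tvec']).ravel()
    d=M.T@np.array([(xy[0]*W-im['cx'])/f,(xy[1]*H-im['cy'])/f,1]); c=-M.T@t
    return c+d*(z-c[2])/d[2]
E
python3 - <<'E'
from h import *
for c in ('scene','top'):
    im=shot(c,c+'0.png'); P=cloud(im)
    M=cv2.Rodrigues(np.array(im['rvec'],float))[0]; print(c,im['fov_y'],'cam',(-M.T@np.array(im['tvec']).ravel()).round(3))
    for l,z in [('rail_mid',.21),('keeper_handle',.24),('keeper_hinge',.21),('crate_in',.006),('jar',.006),('dipper1',.006),('dipper1_grip',.152),('dipper3_grip',.152),('dipper1_hook',.128),('dipper3_hook',.128)]:
        for d in viewer.mark_of(c,l): print(l,round(d['score'],2),(np.array(d['xy'])*[640,400]).round(),atz(im,d['xy'],z).round(3))
E
```

```text
pics
scene 54.27199330881702 cam [ 1.081 -0.711  0.94 ]
rail_mid 0.62 [362. 180.] [0.553 0.235 0.21 ]
keeper_handle 0.57 [319. 201.] [0.538 0.019 0.24 ]
keeper_hinge 0.89 [335. 222.] [0.61  0.002 0.21 ]
keeper_hinge 0.64 [225. 281.] [ 0.535 -0.344  0.21 ]
crate_in 0.74 [257. 299.] [ 0.507 -0.227  0.006]
jar 0.7 [256. 283.] [ 0.46  -0.188  0.006]
jar 0.66 [238. 295.] [ 0.45  -0.252  0.006]
jar 0.41 [375. 176.] [0.433 0.559 0.006]
jar 0.26 [360. 181.] [0.404 0.487 0.006]
dipper1 0.96 [254. 332.] [ 0.578 -0.311  0.006]
dipper1 0.95 [225. 311.] [ 0.465 -0.315  0.006]
dipper1 0.95 [164. 278.] [ 0.225 -0.351  0.006]
dipper1 0.93 [268. 310.] [ 0.558 -0.235  0.006]
dipper1 0.85 [242. 253.] [ 0.332 -0.122  0.006]
dipper1 0.8 [255. 281.] [ 0.453 -0.182  0.006]
dipper1 0.76 [289. 257.] [ 0.464 -0.037  0.006]
dipper1 0.75 [206. 279.] [ 0.327 -0.271  0.006]
dipper1 0.39 [255. 299.] [ 0.501 -0.233  0.006]
dipper1_grip 0.94 [230. 220.] [ 0.316 -0.139  0.152]
dipper1_grip 0.94 [209. 239.] [ 0.333 -0.239  0.152]
dipper1_grip 0.79 [290. 227.] [ 0.479 -0.046  0.152]
dipper1_grip 0.7 [152. 251.] [ 0.249
[... 1400 characters left out ...]
 -0.353  0.152]
dipper1_grip 0.6 [383. 204.] [ 0.478 -0.16   0.152]
dipper1_grip 0.6 [342. 208.] [ 0.463 -0.028  0.152]
dipper1_grip 0.53 [376. 253.] [ 0.321 -0.133  0.152]
dipper3_grip 0.72 [394. 185.] [ 0.538 -0.195  0.152]
dipper3_grip 0.6 [406. 172.] [ 0.581 -0.236  0.152]
dipper1_hook 0.87 [450. 280.] [ 0.236 -0.373  0.128]
dipper1_hook 0.7 [377. 260.] [ 0.301 -0.14   0.128]
dipper1_hook 0.63 [382. 201.] [ 0.49  -0.162  0.128]
dipper1_hook 0.58 [404. 250.] [ 0.332 -0.229  0.128]
dipper1_hook 0.58 [352. 204.] [ 0.479 -0.062  0.128]
dipper3_hook 0.58 [394. 200.] [ 0.492 -0.201  0.128]
dipper3_hook 0.54 [397. 171.] [ 0.589 -0.214  0.128]
dipper3_hook 0.39 [423. 194.] [ 0.515 -0.298  0.128]
```

Run:
```python
import cv2
a=cv2.imread('pics/top0.png')[110:310,170:480]; cv2.imwrite('pics/topc.png',cv2.resize(a,None,fx=2.55,fy=2.55,interpolation=3))
a=cv2.imread('pics/scene0.png')[130:380,110:430]; cv2.imwrite('pics/scenec.png',cv2.resize(a,None,fx=2.4,fy=2.4,interpolation=3))
```

```text
(no output)
```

View pics/topc.png

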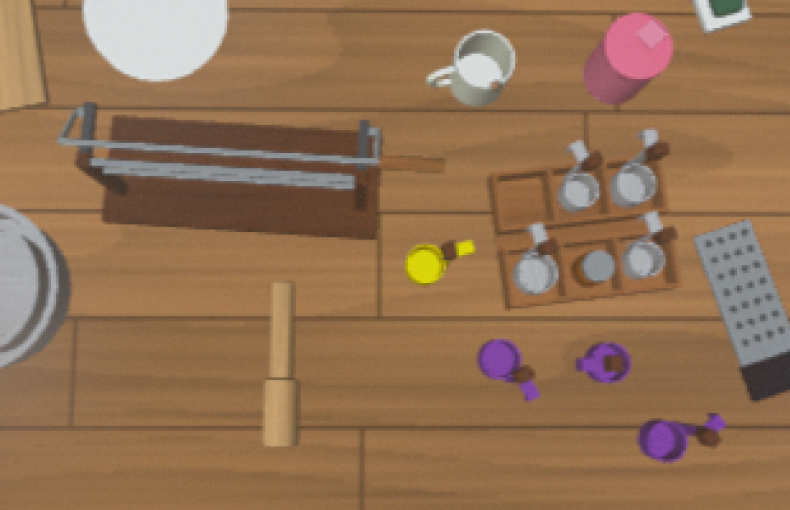

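View pics/scenec.png

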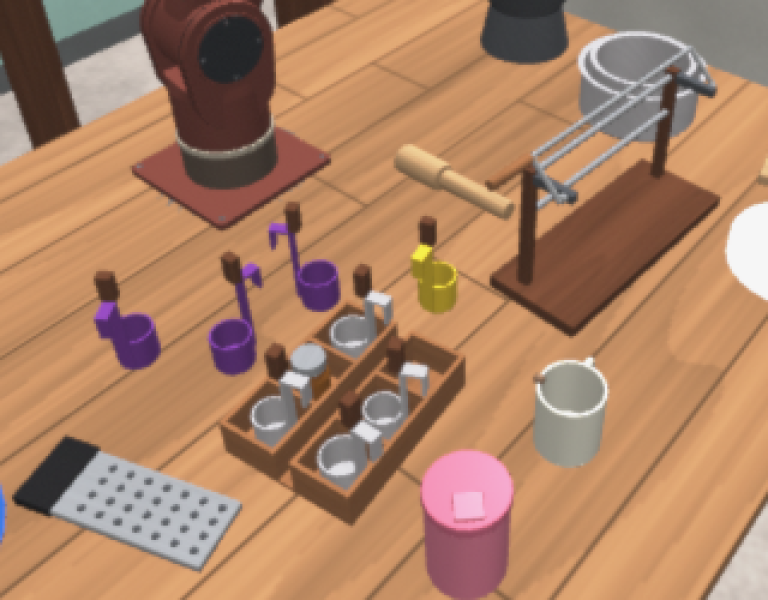

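The top view shows four silver dippers in the crate, with the jar in the near-row middle. The yellow and purple look-alikes stand outside it, and the keeper is nearly shut. Next I'll measure from depth.

```bash
cat >> h.py <<'E'
def both():
    ims=[shot(c) for c in ('scene','top')]
    return ims,[cloud(i) for i in ims]
def sel(ims,Ps,lo,hi,f=None):
    out=[]
    for im,P in zip(ims,Ps):
        m=np.all((P>lo)&(P<hi),-1); out.append((P[m],im['frame'][m].astype(int)))
    return out
from scipy.cluster.hierarchy import fcluster, linkage
def clus(p,d=.012):
    if len(p)<2: return []
    l=fcluster(linkage(p,'single'),d,'distance'); return [p[l==k] for k in np.unique(l)]
def grips(ims,Ps,box=((.40,-.42,.137),(.68,-.08,.185))):
    """brown clusters per camera: mean, extents"""
    r=[]
    for n,(p,c) in zip(('scene','top'),sel(ims,Ps,*box)):
        b=(c[:,0]-c[:,2]>12)
        for q in clus(p[b]):
            if len(q)>4: r.append((n,len(q),((q.max(0)+q.min(0))/2),q.max(0)-q.min(0),q))
    return r
E
python3 - <<'E'
from h import *
np.set_printoptions(precision=3,suppress=True)
ims,Ps=both()
for n,k,m,e,q in grips(ims,Ps): print(n,k,m,e)
print('silver hooks')
for n,(p,c) in zip('st',sel(ims,Ps,(.40,-.42,.10),(.68,-.08,.145))):
    b=(c.max(1)-c.min(1)<25)&(c.mean(1)>110)
    for q in clus(p[b]):
        if len(q)>3: print(n,len(q),q.mean(0),q.max(0)-q.min(0))
for lab,lo,hi in (('rail',.195,.222),('keep',.228,.29),('rest',.14,.162)):
  for n,(p,c) in zip('st',sel(ims,Ps,(.44,.04,lo),(.68,.44,hi))):
    if len(p)<10: continue
    k=np.polyfit(p[:,1],p[:,0],1)
    for _ in range(4):
        r=p[:,0]-np.polyval(k,p[:,1]); p2=p[abs(r)<.012]; k=np.polyfit(p2[:,1],p2[:,0],1)
    print(lab,n,len(p),len(p2),'slope deg',np.degrees(np.arctan(k[0])),'x at y=.24',np.polyval(k,.24),'y',p2[:,1].min(),p2[:,1].max(),'z',np.percentile(p2[:,2],[5,50,95]),'res',r[abs(r)<.012].std())
for n,(p,c) in zip('st',sel(ims,Ps,(.44,-.08,.2),(.68,.07,.3))):
    b=(c[:,0]-c[:,2]>12)
    for q in clus(p[b]): print('handle',n,len(q),(q.max(0)+q.min(0))/2,q.max(0)-q.min(0), np.median(q,0))
for n,(p,c) in zip('st',sel(ims,Ps,(.44,.03,.16),(.72,.46,.3))):
    print(n,'all z>.16 extents',p.min(0),p.max(0))
E
```

```text
scene 90 [ 0.473 -0.166  0.156] [0.016 0.023 0.038]
scene 111 [ 0.489 -0.313  0.156] [0.019 0.023 0.037]
scene 124 [ 0.597 -0.308  0.156] [0.017 0.021 0.037]
scene 96 [ 0.583 -0.225  0.157] [0.02  0.021 0.037]
top 42 [ 0.468 -0.163  0.158] [0.018 0.019 0.034]
top 46 [ 0.483 -0.312  0.158] [0.017 0.022 0.035]
top 53 [ 0.591 -0.307  0.156] [0.015 0.021 0.036]
top 47 [ 0.578 -0.223  0.156] [0.02  0.021 0.037]
silver hooks
s 88 [ 0.492 -0.161  0.123] [0.03  0.02  0.035]
s 112 [ 0.508 -0.309  0.123] [0.032 0.024 0.035]
s 129 [ 0.617 -0.309  0.124] [0.032 0.018 0.035]
s 87 [ 0.6   -0.217  0.126] [0.03  0.026 0.036]
t 36 [ 0.489 -0.157  0.13 ] [0.024 0.019 0.011]
t 42 [ 0.504 -0.304  0.129] [0.028 0.02  0.034]
t 38 [ 0.597 -0.211  0.129] [0.027 0.02  0.033]
t 30 [ 0.615 -0.305  0.13 ] [0.021 0.016 0.013]
rail s 473 98 slope deg 2.9920490808286764 x at y=.24 0.5690935587943917 y 0.05849883432992313 0.4042083390862436 z [0.201 0.212 0.219] res 0.007399380545110027
rail t 606 412 slope deg 3.5602401594893336 x at y=.24 0.552632684899447 y 0.061764614402407804 0.40557657650027806 z [0.207 0.213
[... 733 characters left out ...]
01 ] [0.61  0.056 0.208]
handle s 1 [0.606 0.069 0.218] [0. 0. 0.] [0.606 0.069 0.218]
handle s 35 [0.546 0.064 0.212] [0.018 0.011 0.024] [0.548 0.062 0.212]
handle s 3 [0.571 0.062 0.205] [0.008 0.002 0.004] [0.572 0.062 0.203]
handle s 130 [0.556 0.018 0.254] [0.02  0.094 0.022] [0.559 0.006 0.258]
handle s 1 [0.58  0.052 0.238] [0. 0. 0.] [0.58  0.052 0.238]
handle t 162 [0.578 0.021 0.238] [0.07  0.094 0.056] [0.553 0.018 0.259]
handle t 7 [0.581 0.062 0.214] [0.02  0.    0.009] [0.583 0.062 0.215]
handle t 20 [0.545 0.065 0.213] [0.023 0.006 0.019] [0.543 0.065 0.219]
s all z>.16 extents [0.536 0.03  0.16 ] [0.637 0.417 0.264]
t all z>.16 extents [0.534 0.03  0.161] [0.634 0.418 0.263]
```

Measured so far: rail at x≈0.555 (y=0.2335), stand yaw ≈ -3.4°, keeper ≈ 0.23 rad. All heights match the given sizes. Now I'll open the keeper.

```bash
cat >> h.py <<'E'
YAW=np.radians(-3.4); SX=np.array([np.cos(YAW),np.sin(YAW),0]); SY=np.array([-np.sin(YAW),np.cos(YAW),0]); SZ=np.array([0,0,1.])
RAIL=np.array([.5552,.2335,.21])
def stand(x,y,z): return RAIL+SX*x+SY*y+SZ*z
HINGE=stand(.06,-.222,0); KR=.0644; K0=np.arctan2(30,57)
def handle(a): return HINGE+KR*(-np.cos(K0+a)*SX+np.sin(K0+a)*SZ)
def best_yaw(p,yaw):
    q0=np.array(monitor.read_state()['joint_positions']); c=[]
    for y in (yaw,yaw+180,yaw-180):
        q=kinematics.ik(list(p),[180,0,y])
        if q is not None: c.append((np.abs(np.array(q)-q0).max(),y))
    return min(c)[1]
def line(p,**k): return ctrl.servo_line(list(map(float,p)),**k)
def st(*a):
    s=monitor.read_state(); print(*a,'t',round(s['t'],1),'p',np.round(s['position'],4),'F',np.round(s['wrist_force'],1),'w',round(s['gripper_width'],4))
    return s
E
python3 - <<'E'
from h import *
s=st('start'); print(s['tcp_rot'])
p=np.array(s['position']); line([p[0],p[1],.42],v=.3)
h=handle(.226); print('handle',h)
off=np.array([0,0,-.019])
y=best_yaw(h+[0,0,.1],np.degrees(YAW)+90); print('yaw',y)
for a in (.226,1,2.0): print(a,kinematics.ik(list(handle(a)+off),[180,0,y]) is not None)
ctrl.goto(list(h+off+[0,0,.1]),[180,0,y]); st('above')
line(h+off,v=.15); st('down')
ctrl.clamp(30); st('pinched')
F0=np.array(monitor.read_state()['wrist_force'])
for a in np.linspace(.226,2.03,13)[1:]:
    line(handle(a)+off,v=.12)
    s=st(round(a,2))
    if np.linalg.norm(np.array(s['wrist_force'])-F0)>50: print('FORCE'); break
E
```

```text
start t 1.2 p [0.1651 0.6287 0.2313] F [0.5 0.4 0.2] w 0.0853
[-1.79999945e+02 -1.11633289e-04  1.65285417e+02]
handle [0.55319587 0.01122762 0.25200143]
yaw 86.6
0.226 True
1 True
2.0 True
above t 4.6 p [0.5533 0.0125 0.333 ] F [ 0.4 -0.  -0. ] w 0.0856
down t 5.4 p [0.5537 0.0112 0.2338] F [ 0.  -0.7  1.4] w 0.0859
pinched t 6.0 p [0.5534 0.0112 0.2331] F [ 1.4 -0.2 -0.5] w 0.0152
0.38 t 6.3 p [0.5597 0.0109 0.2398] F [-3.3 -0.4  0.6] w 0.0146
0.53 t 6.5 p [0.567  0.0104 0.2459] F [-8.2  1.3  7.1] w 0.0153
0.68 t 6.8 p [0.5758 0.0099 0.2509] F [-8.5  0.8 10.2] w 0.0147
0.83 t 7.0 p [0.5854 0.0092 0.2542] F [-6.3  0.   9.9] w 0.0148
0.98 t 7.3 p [0.5954 0.0086 0.2558] F [-3.5  0.5  6.8] w 0.0148
1.13 t 7.5 p [0.6051 0.008  0.2558] F [-0.5  0.5  3.7] w 0.0147
1.28 t 7.8 p [0.6147 0.0074 0.2545] F [ 1.  -0.1  2.7] w 0.0151
1.43 t 8.0 p [0.6238 0.0068 0.2517] F [ 0.8 -1.2  1.1] w 0.0148
1.58 t 8.3 p [0.6326 0.0064 0.2476] F [ 1.8 -1.7 -0.9] w 0.0149
1.73 t 8.5 p [0.6405 0.006  0.2424] F [ 0.5 -1.6  0.4] w 0.015
1.88 t 8.8 p [0.6477 0.0056 0.2361] F [ 0.4 -1.6  0.6] w 0.0149
2.03 t 9.0 p [0.6539 0.0053 0.2285] F [ 1.1 -0.7 -2.3] w 0.015
```

```bash
cat >> h.py <<'E'
def dippers(ims,Ps):
    """[(grip xyz, yaw deg, n cams)] in the crate, averaged over the cameras"""
    G=[]
    hk=[]
    for n,(p,c) in zip(('scene','top'),sel(ims,Ps,(.38,-.44,.122),(.70,-.06,.136))):
        b=(c.max(1)-c.min(1)<25)&(c.mean(1)>110); hk+=[(n,q.mean(0)) for q in clus(p[b]) if len(q)>3]
    for n,k,m,e,q in grips(ims,Ps,((.38,-.44,.14),(.70,-.06,.185))):
        if k<15: continue
        h=[h for a,h in hk if a==n and np.linalg.norm((h-m)[:2])<.034]
        v=min(h,key=lambda h:np.linalg.norm((h-m)[:2]))[:2]-m[:2] if h else None
        G.append((n,m,v))
    out=[]
    while G:
        g=[x for x in G if np.linalg.norm((x[1]-G[0][1])[:2])<.02]; G=[x for x in G if not any(x is y for y in g)]
        m=np.mean([x[1] for x in g],0); v=[x[2]/np.linalg.norm(x[2]) for x in g if x[2] is not None]
        if not v: print('no hook for',m); continue
        v=np.mean(v,0); out.append((m,np.degrees(np.arctan2(v[1],v[0])),len(g)))
    return sorted(out,key=lambda o:-o[0][1])
E
python3 - <<'E'
from h import *
ctrl.open_gripper(); p=np.array(st('rel')['position']); line(p+[0,0,.2],v=.3)
ims,Ps=both()
for n,(p,c) in zip('st',sel(ims,Ps,(.60,.08,.225),(.76,.40,.29))): print('keeper bar',n,len(p),np.median(p,0))
for d in dippers(ims,Ps): print(np.round(d[0],4),round(d[1],1),d[2])
st('')
E
```

```text
rel t 9.7 p [0.654  0.0052 0.2288] F [ 0.2  0.3 -0.4] w 0.0852
keeper bar s 177 [0.66990711 0.22065238 0.24858092]
keeper bar t 289 [0.6660286  0.23625228 0.24749562]
[ 0.4708 -0.1638  0.1584] 14.2 2
[ 0.5792 -0.2236  0.1577] 27.0 2
[ 0.5934 -0.3083  0.1585] 3.1 2
[ 0.4859 -0.3121  0.1577] 15.5 2
 t 10.6 p [0.6536 0.0055 0.4271] F [ 0.   0.6 -0. ] w 0.0852
```

```bash
cat >> h.py <<'E'
DZ=-.013   # TCP relative to the grip's centre
def pick(m,yaw,zc=.152):
    p=np.array([m[0],m[1],zc+DZ]); y=best_yaw(p,yaw)
    ctrl.goto(list(p+[0,0,.12]),[180,0,y]); line(p,v=.15); ctrl.clamp(40)
    s=st('pick'); line(p+[0,0,.26],v=.25); st('lifted')
def above(slot):
    p=stand(-.019,slot,.024+.005+DZ+.14); y=best_yaw(p,np.degrees(YAW))
    ctrl.goto(list(p),[180,0,y]); st('above slot'); return p
def hookpos(p):
    """silver hook-bar top and brown grip near the TCP, per camera"""
    ims,Ps=both(); g=p+[0,0,-DZ]
    for n,(q,c) in zip('st',sel(ims,Ps,g+[-.03,-.03,-.07],g+[.06,.03,-.012])):
        b=(c.max(1)-c.min(1)<25)&(c.mean(1)>110); q=q[b]
        if len(q): 
            r=(q-g)@np.c_[SX,SY,SZ]; print('hook',n,len(q),'mean',r.mean(0).round(4),'min',r.min(0).round(4),'max',r.max(0).round(4))
    return ims
E
python3 - <<'E'
from h import *
pick([.4708,-.1638],14.2)
p=above(.106); im=hookpos(p)[0]
cv2.imwrite('pics/a1.png',cv2.resize(im['frame'][60:260,260:500,::-1],None,fx=3,fy=3))
E
```

```text
pick t 13.3 p [ 0.4711 -0.1637  0.1392] F [0.2 1.2 2. ] w 0.0195
lifted t 14.5 p [ 0.4703 -0.1638  0.3978] F [ 0.2  0.3 -0.9] w 0.0197
above slot t 16.4 p [0.5432 0.339  0.3667] F [-0.2 -0.1 -1.1] w 0.0193
hook s 102 mean [ 0.0199 -0.0046 -0.0365] min [ 0.0032 -0.0136 -0.0699] max [ 0.0373  0.0094 -0.0173]
```

View pics/a1.png

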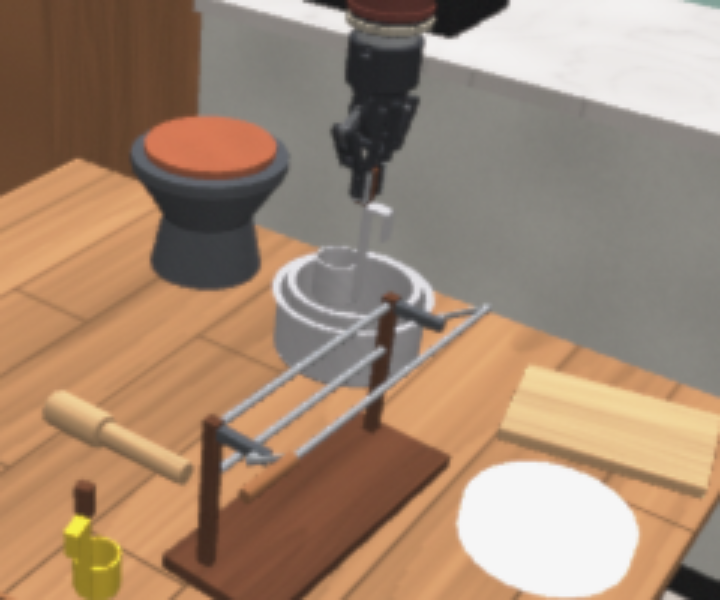

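The picture shows the dipper held upright above the +y end of the rail with its hook toward the keeper side (hook at about pixel 378,215), and the keeper is open. Now I'll lower it.

```bash
cat >> h.py <<'E'
def hang(slot,png):
    p=stand(-.019,slot,.029+DZ)
    line(p+[0,0,.03],v=.15); a=line(p+[0,0,-.006],v=.02,until_force=3); s=st('contact',a,'nominal z',p[2].round(4))
    ctrl.open_gripper(); st('open'); line(p+[0,0,.15],v=.2)
    im=shot('scene'); cv2.imwrite('pics/'+png,cv2.resize(im['frame'][110:280,260:440,::-1],None,fx=3.3,fy=3.3))
E
python3 - <<'E'
from h import *
hang(.106,'h1.png')
E
```

```text
contact True nominal z 0.226 t 18.7 p [0.5425 0.3405 0.2261] F [-0.1 -0.2  4.5] w 0.0194
open t 19.4 p [0.5419 0.3402 0.225 ] F [-0.4 -0.2  0.3] w 0.0851
```

View pics/h1.png

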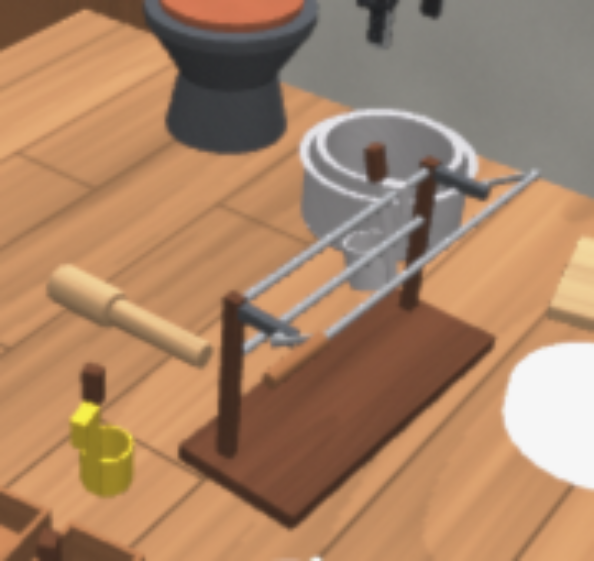

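The first dipper hangs on the rail (grip at about pixel 375,160, cup below against the rest rod), and contact came at exactly the nominal height. Next I'll take the second, re-detecting first.

```bash
cat >> h.py <<'E'
def hung(ims,Ps):
    for n,(p,c) in zip('st',sel(ims,Ps,RAIL+[-.1,-.16,.012],RAIL+[.03,.16,.08])):
        b=(c[:,0]-c[:,2]>12)
        for q in clus(p[b]):
            if len(q)>8: print('hung',n,len(q),((q-RAIL)@np.c_[SX,SY,SZ]).mean(0).round(4),((q.max(0)-q.min(0))).round(3))
def cycle(i,slot,png):
    ims,Ps=both(); hung(ims,Ps); D=dippers(ims,Ps)
    for d in D: print(np.round(d[0],4),round(d[1],1),d[2])
    m,y,n=D[i]; assert n==2 and .15<m[2]<.165
    pick(m,y); w=monitor.read_state()['gripper_width']; assert .016<w<.024
    p=above(slot); hookpos(p); hang(slot,png)
E
python3 - <<'E'
from h import *
cycle(0,.035,'h2.png')
E
```

```text
hung s 60 [-0.0295  0.101   0.0291] [0.026 0.025 0.03 ]
hung t 38 [-0.0367  0.1016  0.0366] [0.017 0.017 0.03 ]
[ 0.5801 -0.2232  0.1581] 26.9 2
[ 0.5938 -0.308   0.1578] 2.8 2
[ 0.4857 -0.3121  0.1575] 15.2 2
pick t 24.1 p [ 0.5803 -0.2231  0.1392] F [-0.1  0.7  3.2] w 0.0191
lifted t 25.2 p [ 0.5797 -0.223   0.3978] F [ 0.6  0.3 -1.3] w 0.0196
above slot t 27.1 p [0.5388 0.2682 0.3662] F [-0.9 -1.8 -1.2] w 0.0194
hook s 111 mean [ 0.02   -0.005  -0.0369] min [ 0.0027 -0.0146 -0.0692] max [ 0.0369  0.0076 -0.0175]
contact True nominal z 0.226 t 29.4 p [0.5383 0.2696 0.226 ] F [-0.8  0.2  5.7] w 0.0192
open t 30.0 p [0.5377 0.2695 0.2251] F [-0.6 -0.2  0.1] w 0.0856
```

View pics/h2.png

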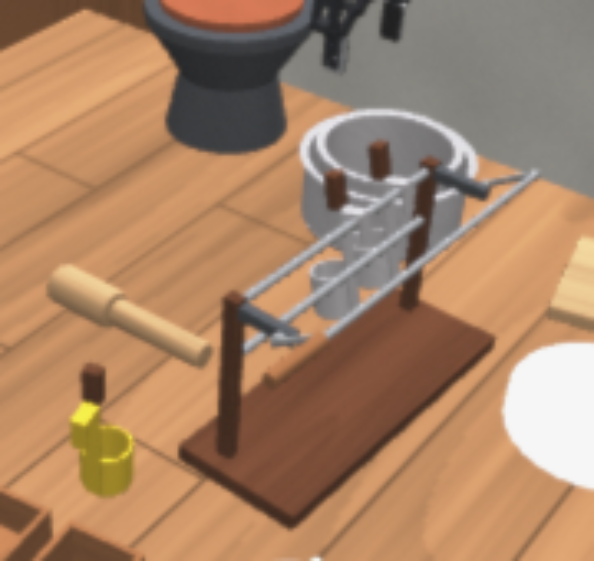

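Both hang (grips at about pixels 335,190 and 378,160). On to the third and fourth.

Run:
```python
from h import *
cycle(0,-.036,'h3.png')
cycle(0,-.107,'h4.png')
ims,Ps=both(); hung(ims,Ps); print('left in crate',dippers(ims,Ps))
```

```text
hung s 65 [-0.0296  0.03    0.0287] [0.024 0.021 0.031]
hung s 54 [-0.0294  0.1069  0.0295] [0.02  0.022 0.03 ]
hung t 40 [-0.0373  0.034   0.0381] [0.017 0.02  0.02 ]
[ 0.5937 -0.308   0.1579] 3.1 2
[ 0.4855 -0.3124  0.1581] 16.5 2
pick t 34.8 p [ 0.594  -0.3079  0.1392] F [0.7 0.5 0.9] w 0.0194
lifted t 36.0 p [ 0.5935 -0.3077  0.3978] F [ 0.5  0.1 -1. ] w 0.0193
above slot t 37.8 p [0.5346 0.1974 0.3662] F [ 0.1 -1.  -1.6] w 0.0196
hook s 121 mean [ 0.0212 -0.0047 -0.0366] min [ 0.0045 -0.014  -0.0686] max [ 0.0378  0.0057 -0.0181]
contact True nominal z 0.226 t 40.1 p [0.5341 0.1987 0.2259] F [-1.3 -0.3  6.3] w 0.0193
open t 40.8 p [0.5335 0.1986 0.2252] F [0.2 0.3 0.8] w 0.0855
hung s 58 [-0.0292  0.1074  0.0282] [0.024 0.024 0.031]
hung s 66 [-0.0296  0.0296  0.029 ] [0.02  0.024 0.03 ]
hung s 72 [-0.0294 -0.0411  0.0282] [0.022 0.024 0.031]
hung t 23 [-0.0389  0.1158  0.0392] [0.014 0.015 0.011]
[ 0.486  -0.3123  0.1577] 16.4 2
pick t 45.3 p [ 0.4863 -0.3123  0.1392] F [0.3 0.7 1.9] w 0.0196
lifted t 46.5 p [ 0.4857 -0.312   0.3977] F [ 0.1 -0.6 -1.2] w 0.0198
above slot t 48.1 p [0.5302 0.1265 0.366 ] F [ 1.1 -0.9 -1. ] w 0.0193
hook s 113 mean [ 0.0208 -0.0045 -0.0351] min [ 0.0058 -0.0139 -0.068 ] max [ 0.0374  0.0082 -0.0178]
contact True nominal z 0.226 t 50.5 p [0.5299 0.1278 0.226 ] F [-1.5 -0.7  4.5] w 0.0194
open t 51.1 p [0.5293 0.1277 0.2251] F [-0.3  0.   0.7] w 0.0852
hung s 59 [-0.0294  0.1076  0.0277] [0.02  0.025 0.031]
hung s 66 [-0.0294  0.0295  0.0291] [0.024 0.022 0.032]
hung s 75 [-0.0292 -0.112   0.0289] [0.023 0.023 0.03 ]
hung s 71 [-0.0291 -0.0417  0.0288] [0.023 0.025 0.032]
hung t 45 [-0.0374  0.1104  0.0369] [0.017 0.021 0.024]
hung t 42 [-0.0376  0.0335  0.0382] [0.016 0.019 0.019]
left in crate []
```

View pics/h4.png

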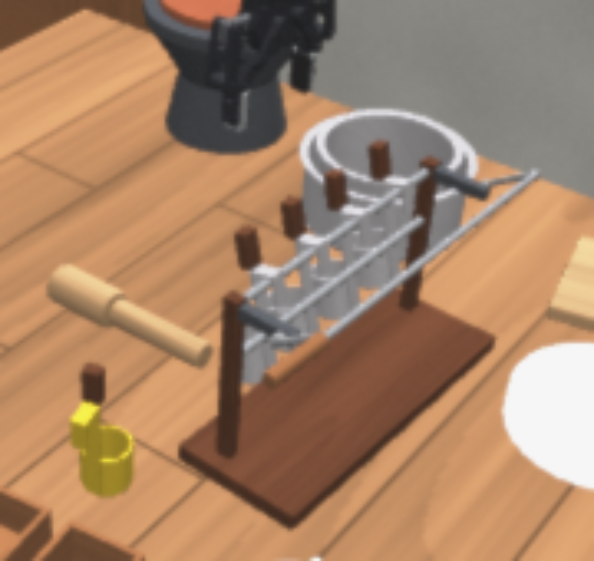

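All four hang in a row (grips at pixels 248,248; 292,217; 335,190; 378,160). Now I'll shut the keeper.

Run:
```python
from h import *
off=np.array([0,0,-.019]); h=handle(2.03)
y=best_yaw(h+[0,0,.15],np.degrees(YAW)+90)
ctrl.goto(list(h+off+[0,0,.15]),[180,0,y]); line(h+off,v=.12); ctrl.clamp(30); st('pinched')
F0=np.array(monitor.read_state()['wrist_force'])
for a in np.linspace(2.03,0.02,14)[1:]:
    line(handle(a)+off,v=.12)
    s=st(round(a,2))
    if np.linalg.norm(np.array(s['wrist_force'])-F0)>50: print('FORCE'); break
hit=line(handle(-.10)+off,v=.02,until_force=18); st('stop',hit)
ctrl.open_gripper(); p=np.array(st('rel')['position']); line(p+[0,0,.2],v=.25)
ctrl.sleep(1)
ims,Ps=both(); hung(ims,Ps)
for n,(q,c) in zip('st',sel(ims,Ps,RAIL+[-.01,-.15,.022],RAIL+[.03,.15,.05])):
    b=(c.max(1)-c.min(1)<30); r=(q[b]-RAIL)@np.c_[SX,SY,SZ]; print('keeper',n,len(r),np.median(r,0).round(4))
f=ims[0]['frame'][:,:,::-1]; cv2.imwrite('pics/f1.png',cv2.resize(f[130:360,200:440],None,fx=3.2,fy=2.6))
f=ims[1]['frame'][:,:,::-1]; cv2.imwrite('pics/f2.png',cv2.resize(f[110:310,170:480],None,fx=2.55,fy=2.55))
```

```text
pinched t 55.9 p [0.654  0.0053 0.2288] F [ 0.3  0.5 -0.2] w 0.0148
1.88 t 56.1 p [0.6483 0.0056 0.2371] F [ 4.4 -0.8  3.4] w 0.0149
1.72 t 56.4 p [0.6417 0.0059 0.2444] F [ 6.8 -0.6  4.9] w 0.0151
1.57 t 56.6 p [0.6342 0.0064 0.2507] F [ 7.9 -1.2  9.8] w 0.0145
1.41 t 56.9 p [0.6256 0.007  0.2557] F [ 7.4 -0.7 15.6] w 0.015
1.26 t 57.1 p [0.6157 0.0075 0.2581] F [ 7.2 -0.7 17.1] w 0.0152
1.1 t 57.4 p [0.6053 0.0081 0.2588] F [ 3.7 -0.6 17.2] w 0.0151
0.95 t 57.6 p [0.5946 0.0087 0.2577] F [ 0.  -0.2 15.7] w 0.0147
0.79 t 57.9 p [0.5842 0.0094 0.2549] F [-1.8 -0.4 13.4] w 0.0151
0.64 t 58.1 p [0.5744 0.0099 0.2506] F [-3.  -1.3 10.8] w 0.0147
0.48 t 58.4 p [0.5656 0.0104 0.2448] F [-0.8 -1.8  6.1] w 0.0148
0.33 t 58.6 p [0.5579 0.0109 0.2382] F [ 0.1 -0.6  4.6] w 0.015
0.17 t 58.9 p [0.5513 0.0113 0.2304] F [ 2.  -1.4  0.9] w 0.0149
0.02 t 59.1 p [0.5459 0.0116 0.222 ] F [ 5.4 -1.1 -1.8] w 0.0154
stop False t 59.6 p [0.5435 0.0118 0.2168] F [ 3.9 -1.   9. ] w 0.0151
rel t 60.3 p [0.5423 0.0119 0.2151] F [ 0.5  0.  -0.1] w 0.0849
hung s 56 [-0.0292  0.1077  0.0287] [0.019 0.024 0.03 ]
hung s 64 [-0.0299  0.0296  0.0293] [0.02  0.023 0.03 ]
hung s 69 [-0.0295 -0.0414  0.0288] [0.021 0.022 0.031]
hung s 75 [-0.0291 -0.1121  0.0291] [0.023 0.022 0.032]
hung t 44 [-0.0375  0.1104  0.0379] [0.017 0.021 0.022]
hung t 32 [-0.0377 -0.1074  0.0381] [0.017 0.016 0.019]
hung t 38 [-0.0381 -0.0368  0.0388] [0.015 0.02  0.011]
hung t 40 [-0.0374  0.034   0.0384] [0.017 0.02  0.018]
keeper s 155 [ 0.0048 -0.0141  0.0323]
keeper t 264 [0.0001 0.0029 0.0315]
```

View pics/f1.png

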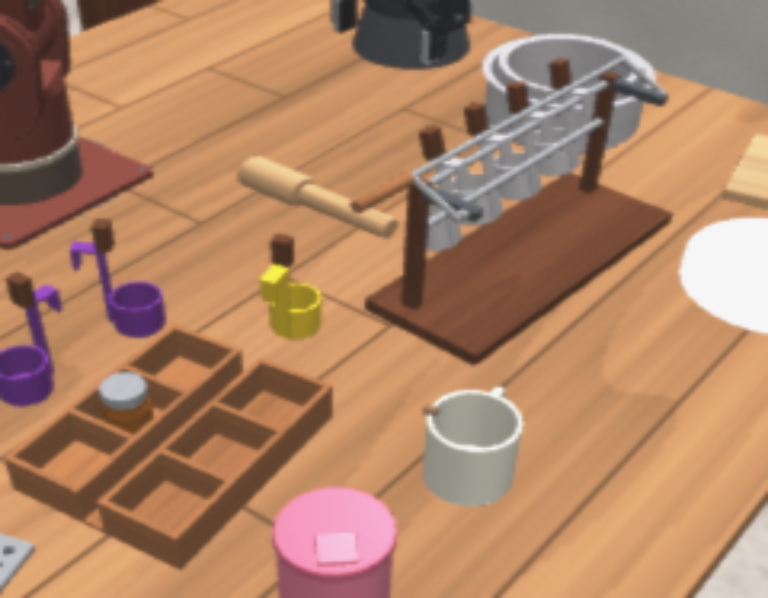

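View pics/f2.png

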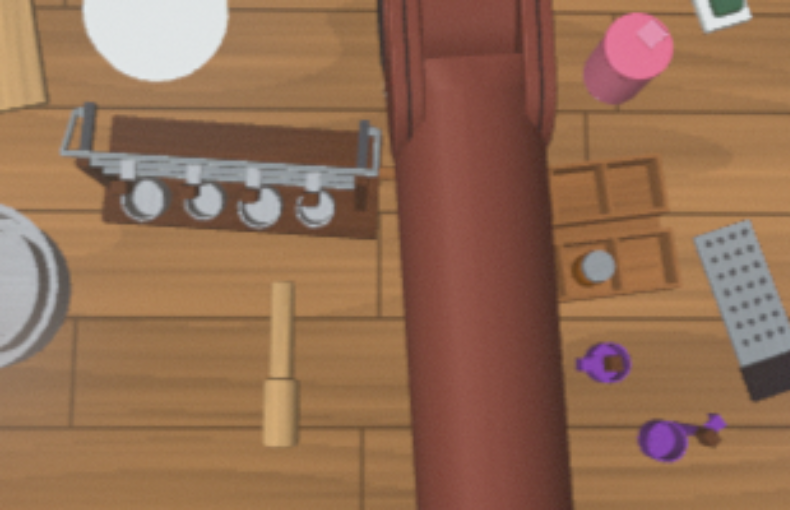

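All four hang steadily (the grip positions match the pre-shut readings), and the keeper bar reads about 28–32 mm above the rail, which is shut. The jar is in the crate and nothing else moved. Handing in.

```bash
python3 -c "
from h import *
st('end'); print(ctrl.close_job())"
```

```text
end t 62.4 p [0.5423 0.0119 0.4151] F [ 0.1 -0.2  0.4] w 0.0851
the job is handed in; nothing more can be done
None
```

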